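# Show four sides of a tea caddy to the camera

### The job

Lift the square wooden tea caddy by its knob and hold it upright straight in front of the camera's lens, level with it and roughly 17 cm away, so that its sides can be photographed: first the front with the clasp, then, turning it clockwise (seen from above) a quarter turn at a time, the right side with the label plate, the back with the hinges and the left side with the two ribs, each facing squarely into the lens for about a second. Then stand the caddy upright on the floor of the wooden tray and let go of it. Do not touch the camera and do not disturb the other kitchen things.

Things in the scene. Friction and masses are not known exactly. Their poses are not given: they have to be found in the camera images.
- caddy_centre (a point): Centre of a loose wooden tea caddy (about 280 g), 60 x 60 mm, 112 mm tall with its shut lid, standing on the slab at any yaw. The point is 55 mm above its underside. Axes: z up; -x front (steel clasp); -y right side as seen facing the front (steel-framed paper label plate); +x back (two small steel hinges); +y left side (two dark wooden ribs).
- caddy_knob (a point): Grip point on the caddy's knob, a dark wooden block 30 x 30 mm, 44 mm tall, square to the caddy, fixed in the middle of the lid. The point is on the caddy's axis, 138 mm above its underside: 26 mm above the lid, 18 mm below the knob's top. Same axes as the caddy.
- camera_lens (a point): Centre of the front glass of a small black camera (100 mm wide, 64 mm tall, 36 mm deep) on a stand with a round foot of 90 mm; it does not move. The point is 120 mm above the slab; the camera's top at 157 mm. The lens looks level along -x; z up. The camera's body lies 30 to 66 mm behind the glass (+x).
- tray_floor (a point): Centre of the inner floor of a shallow open wooden tray which does not move: outside 200 (x) x 160 (y) x 24 mm tall, walls 8 mm thick, inner floor 184 x 144 mm, 8 mm above the slab. Axes: x along its length, z up.
- dabba_centre (a point): Bystander: centre of a round steel masala dabba with closed hinged lid, 176 mm diameter, 69 mm tall.
- plates_centre (a point): Bystander: centre of two stacked white ceramic side plates, 157 mm diameter, 19 mm tall.
- pin_centre (a point): Bystander: centre of a small wooden rolling pin, 40 mm diameter, 256 mm long along its x, lying on the slab.
- turner_centre (a point): Bystander: a flat steel dosa turner with wooden handle, 270 mm long along its x (110 mm on the handle side, 160 mm on the blade side of this point), 12 mm tall, lying on the slab.

How it is judged:
On the way, in this order (a step that is already met when the one before it is completed fails the run):
1. the front (clasp) is held facing the lens (x of caddy_centre in the frame of camera_lens between -0.26 and -0.1 m and y of caddy_centre in the frame of camera_lens between -0.05 and 0.05 m and z of caddy_centre in the frame of camera_lens between -0.045 and 0.045 m and angle between the x axis of caddy_centre and the x axis of camera_lens, either way round below 0.44 rad and angle between caddy_centre's own z axis and vertical below 0.3 rad and x of camera_lens in the frame of caddy_centre below -0.07 m), for 0.3 s.
2. then the right side (label plate) faces the lens (x of caddy_centre in the frame of camera_lens between -0.26 and -0.1 m and y of caddy_centre in the frame of camera_lens between -0.05 and 0.05 m and z of caddy_centre in the frame of camera_lens between -0.045 and 0.045 m and angle between the y axis of caddy_centre and the x axis of camera_lens, either way round below 0.44 rad and angle between caddy_centre's own z axis and vertical below 0.3 rad and y of camera_lens in the frame of caddy_centre below -0.07 m), for 0.3 s.
3. then the back (hinges) faces the lens (x of caddy_centre in the frame of camera_lens between -0.26 and -0.1 m and y of caddy_centre in the frame of camera_lens between -0.05 and 0.05 m and z of caddy_centre in the frame of camera_lens between -0.045 and 0.045 m and angle between the x axis of caddy_centre and the x axis of camera_lens, either way round below 0.44 rad and angle between caddy_centre's own z axis and vertical below 0.3 rad and x of camera_lens in the frame of caddy_centre above 0.07 m), for 0.3 s.
4. then the left side (ribs) faces the lens (x of caddy_centre in the frame of camera_lens between -0.26 and -0.1 m and y of caddy_centre in the frame of camera_lens between -0.05 and 0.05 m and z of caddy_centre in the frame of camera_lens between -0.045 and 0.045 m and angle between the y axis of caddy_centre and the x axis of camera_lens, either way round below 0.44 rad and angle between caddy_centre's own z axis and vertical below 0.3 rad and y of camera_lens in the frame of caddy_centre above 0.07 m), for 0.3 s.
At the end, for the whole second after the job is handed in: The caddy stands upright (within 0.08 rad) and at rest on the inner floor of the tray, between its walls (underside within 7 mm below to 5 mm above floor height), released (x of caddy_centre in the frame of tray_floor between -0.075 and 0.075 m and y of caddy_centre in the frame of tray_floor between -0.055 and 0.055 m and z of caddy_centre in the frame of tray_floor between 0.048 and 0.06 m and angle between caddy_centre's own z axis and vertical below 0.08 rad and linear speed of caddy below 0.02 m/s and contact force between the fingers and caddy below 0.1 N); the robot touches nothing.
It fails at once if the camera is touched (over 1 N) (contact force between camera and anything else above 1 N).
It fails at once if the round steel spice box moved by more than 25 mm (distance of dabba_centre from where it was at the start of the episode above 0.025 m).
It fails at once if the stacked plates moved by more than 25 mm (distance of plates_centre from where it was at the start of the episode above 0.025 m).
It fails at once if the rolling pin moved by more than 25 mm (distance of pin_centre from where it was at the start of the episode above 0.025 m).
It fails at once if the dosa turner moved by more than 25 mm (distance of turner_centre from where it was at the start of the episode above 0.025 m).
It also fails if it takes over 61 s, if anything falls off the work surface, if the arm or the gripper's body presses on something with over 40 N, if the wrist force passes 120 N, or if a joint passes its speed limit or range.

### The arm

A 6-joint arm with a two-finger parallel gripper is mounted at the origin on the work surface. World frame = base frame: x ahead of the robot, y to its left, z up, the work surface at z = 0. Lengths are in m, angles in rad, forces in N, time in s.
With the tool pointing down it reaches from about 0.35 to 0.975 m from the base axis. Payload 7.1 kg.
Tool frame: the origin (TCP) lies midway between the tips of the shut fingers; the grasp point (between the pads) lies 19 mm behind it; z points along the fingers, x is the direction in which the jaws open and shut, and the axes are right-handed (so a half turn about z gives the same grasp; the last joint's range is limited). The gripper opens to 88 mm and grips with 3 to 60 N. Pads are 20 mm wide; open, the fingers measure 115 mm over their backs; the gripper's body (75 mm by 178 mm) begins 61 mm behind the grasp point.
Start: joints at [-1.218, 0.423, 1.63, -0, 1.089, -0.019], TCP at [0.227, -0.582, 0.223] pointing down, gripper open.
Joint ranges: [-3, 3], [-0.9, 2.11], [0.09, 2.58], [-1.31, 4.45], [0.11, 2.69], [-2.54, 2.54]. Speed limits (rad/s): [2.39, 2.39, 3.01, 3.14, 3.14, 3.14].

### API

Orientations are given as a unit quaternion [w, x, y, z].
In Python, from station import move_pose, movel, movej, command_gripper, wait, inverse_kinematics, read_camera, camera_info, MotionError, job_done, get_time, get_joint_pos, get_qvel, get_effort, get_tcp_pos, get_ee_rot, get_ft_force, get_ft_torque, get_grip_width gives the robot as it stands. Calls block until the motion is done:
- move_pose(position, orientation): joint-space move of the TCP to a pose.
- movel(position, frame=None, v=0.15, until_force=None): straight line of the TCP; frame=None keeps the orientation; v is the mean speed in m/s. With until_force (N) it stops when the force on the tool has changed by that much, and returns True; else False.
- movej(angles): joint-space move.
- command_gripper(opening): opening from 0.0 (shut) to 1.0 (fully open); the grip force is fixed at half the most; returns when the fingers have stopped.
- wait(seconds).
- inverse_kinematics(position, orientation): joint angles nearest the present ones, or None.
- read_camera(name): name is "side" or "top" or "wrist"; returns the picture (400x640x3 uint8, red, green, blue); there is no depth.
- camera_info(name): a dict with "intrinsics" (3x3 intrinsics, pixels), "T" (4x4, takes a point from camera to world coordinates); the wrist camera has in their place "tool_from_camera" (4x4, takes a point from camera to tool coordinates, whose origin is the TCP and whose axes are the tool frame's). Camera axes: x right, y up, looking along -z (the intrinsics and any distortion apply to the point x, -y, -z); pixel columns grow to the right and rows downward; lengths in m; the calibration is good to about 2 mm. A picture is of the moment at which its call begins: read the wrist's pose just before it. camera_info takes no time and is no camera call.
A pose or a line that the arm cannot do raises MotionError and nothing moves.
- job_done(): hands the job in, once; it reports no verdict.
Readings, each from a call of its own:
- get_time(): time.
- get_joint_pos(): joint angles.
- get_qvel(): joint speeds.
- get_effort(): joint torques, N m.
- get_tcp_pos(): TCP position.
- get_ee_rot(): TCP orientation.
- get_ft_force(): force on the tool from outside, world axes, zero at the start.
- get_ft_torque(): the same for the moment, N m.
- get_grip_width(): opening from 0.0 (shut) to 1.0 (fully open).
Only numpy, scipy, OpenCV 4.12 (cv2) and the standard library are available. Lean on these libraries where they do the work, as an engineer would, in place of code of your own. Each camera call takes 0.05 s, during which the arm holds its last target.

## Working session

There is one attempt and no reset: what is moved stays moved. The work goes in short steps, each a Python script; the robot and the scene stay as the last script left them, time stands still between calls to the robot, and variables do not carry over. Pictures are saved under pics/ and viewed, and the job is handed in when it is done.

```bash
mkdir -p pics; ls; python3 - <<'E'
from station import *
import cv2,numpy as np
np.set_printoptions(precision=4,suppress=True)
for n in ("side","top","wrist"):
    im=read_camera(n); cv2.imwrite(f"pics/{n}0.png",im[:,:,::-1]); print(n,camera_info(n))
print(get_time(),get_tcp_pos(),get_ee_rot(),get_grip_width())
E
```

```text
pics
side {'intrinsics': array([[513.8822,   0.    , 307.4912],
       [  0.    , 513.8822, 202.883 ],
       [  0.    ,   0.    ,   1.    ]]), 'T': array([[-0.9476,  0.2302, -0.2214,  0.1601],
       [-0.3194, -0.6752,  0.6649,  1.0656],
       [ 0.0036,  0.7008,  0.7133,  1.2454],
       [ 0.    ,  0.    ,  0.    ,  1.    ]])}
top {'intrinsics': array([[383.8682,   0.    , 326.4004],
       [  0.    , 383.8682, 197.144 ],
       [  0.    ,   0.    ,   1.    ]]), 'T': array([[ 0.0096,  0.9971, -0.0751,  0.4579],
       [-1.    ,  0.0096,  0.0001, -0.0127],
       [ 0.0008,  0.0751,  0.9972,  1.2787],
       [ 0.    ,  0.    ,  0.    ,  1.    ]])}
wrist {'intrinsics': array([[297.6249,   0.    , 319.384 ],
       [  0.    , 297.6249, 199.144 ],
       [  0.    ,   0.    ,   1.    ]]), 'tool_from_camera': array([[ 1.    ,  0.0002,  0.0001,  0.0001],
       [ 0.0002, -0.9685, -0.249 , -0.0667],
       [ 0.0001,  0.249 , -0.9685, -0.1611],
       [ 0.    ,  0.    ,  0.    ,  1.    ]])}
0.15 [ 0.2269 -0.5819  0.2221] [-0.0003  0.8256 -0.5642 -0.0005] 1.0023296149780039
```

View pics/top0.png

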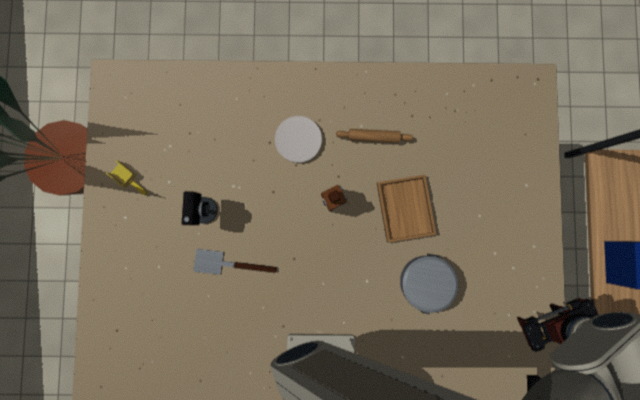

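View pics/side0.png

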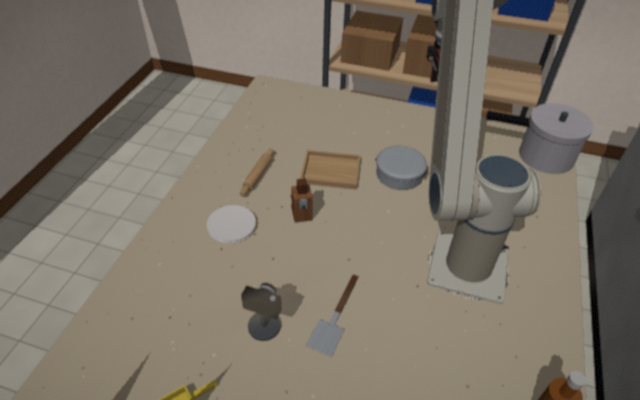

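View pics/wrist0.png

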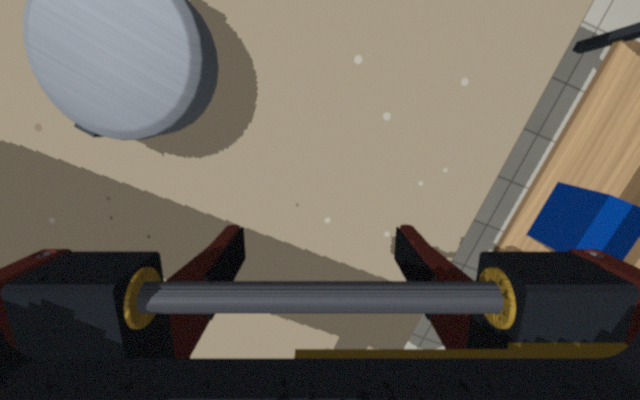

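The top view shows the caddy near (333,198), the camera near (195,208), the tray at (407,208), plates at (298,139), pin at (375,136), turner at (235,265) and dabba at (430,283). I'll zoom in on the camera and caddy.

```bash
python3 - <<'E'
import cv2,numpy as np
t=cv2.imread("pics/top0.png");s=cv2.imread("pics/side0.png")
a=cv2.resize(t[170:250,170:270],(400,320),interpolation=cv2.INTER_CUBIC)
b=cv2.resize(t[170:230,300:375],(400,320),interpolation=cv2.INTER_CUBIC)
c=cv2.resize(s[270:350,215:315],(400,280),interpolation=cv2.INTER_CUBIC)
d=cv2.resize(s[165:235,260:360],(400,280),interpolation=cv2.INTER_CUBIC)
cv2.imwrite("pics/z0.png",np.vstack([np.hstack([a,b]),np.hstack([c,d])]))
E
```

```text
(no output)
```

View pics/z0.png

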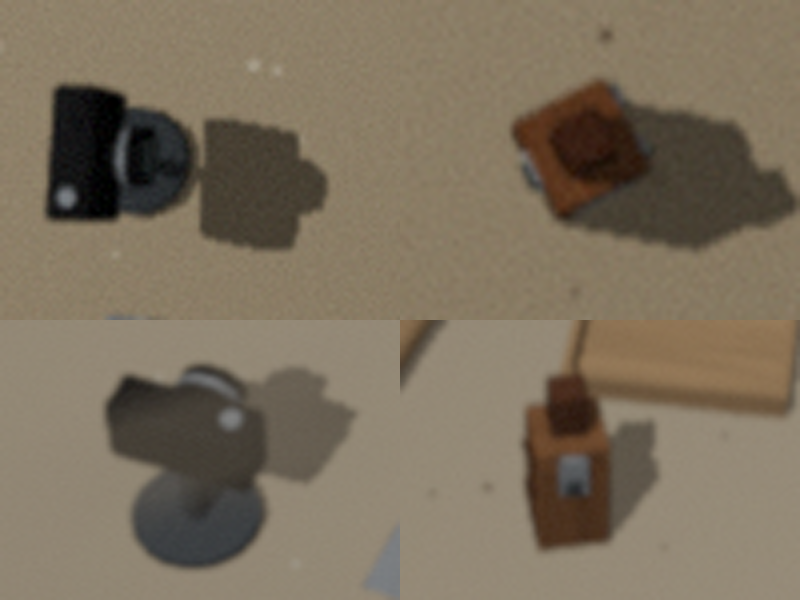

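Reading the zoom: the lens ring is on the image-right (−y world) side of the camera body. In the side view the caddy's face towards +y carries the steel clasp. The opposite edge has two steel bits, the hinges. Next I'll measure everything.

```bash
cat > h.py <<'E'
from station import *
import cv2,numpy as np
np.set_printoptions(precision=4,suppress=True)
def ray(n,u,v,T=None):
    c=camera_info(n); K=c['intrinsics']; T=c['T'] if T is None else T
    d=np.array([(u-K[0,2])/K[0,0],-(v-K[1,2])/K[1,1],-1.]); return T[:3,3],T[:3,:3]@d
def onz(n,u,v,z,T=None):
    o,d=ray(n,u,v,T); return o+d*(z-o[2])/d[2]
def tri(r1,r2):
    (o1,d1),(o2,d2)=r1,r2
    A=np.array([d1,-d2]).T; s=np.linalg.lstsq(A,o2-o1,rcond=None)[0]
    p,q=o1+s[0]*d1,o2+s[1]*d2; return (p+q)/2,np.linalg.norm(p-q)
def proj(n,P,T=None):
    c=camera_info(n);K=c['intrinsics'];T=c['T'] if T is None else T
    p=T[:3,:3].T@(np.asarray(P)-T[:3,3]); return np.array([K[0,0]*p[0]/-p[2]+K[0,2],-K[1,1]*p[1]/-p[2]+K[1,2]])
from scipy.spatial.transform import Rotation as R
def wristT():
    q=np.array(get_ee_rot()); T=np.eye(4); T[:3,:3]=R.from_quat(q[[1,2,3,0]]).as_matrix(); T[:3,3]=get_tcp_pos()
    return T@camera_info("wrist")["tool_from_camera"]
def down(yaw): # tool x along yaw, z down
    return [0.,float(np.cos(yaw/2)),float(np.sin(yaw/2)),0.]
def biggest(m):
    c=max(cv2.findContours(m.astype(np.uint8),cv2.RETR_EXTERNAL,cv2.CHAIN_APPROX_NONE)[0],key=cv2.contourArea); return c
E
python3 - <<'E'
from h import *
t=cv2.imread("pics/top0.png"); hsv=cv2.cvtColor(t,cv2.COLOR_BGR2HSV)
def roi(m,x0,x1,y0,y1):
    o=np.zeros_like(m);o[y0:y1,x0:x1]=m[y0:y1,x0:x1];return o
for (n,p) in dict(tab=(350,100),tray=(400,200),cad=(326,196),knob=(335,196),cam=(190,200),dab=(430,280),sh=(350,205),pin=(370,136)).items(): print(n,hsv[p[1],p[0]])
H,S,V=[hsv[:,:,i].astype(int) for i in range(3)]
# camera body
m=roi(V<38,175,204,180,235); c=biggest(m); r=cv2.minAreaRect(c); print("cam",r,[onz('top',*p,0.157)[:2] for p in cv2.boxPoints(r)])
m=roi((S>130)&(H<25)&(V>25),310,352,178,220); c=biggest(m); r=cv2.minAreaRect(c);print("cad",r,[onz('top',*p,0.112)[:2] for p in cv2.boxPoints(r)])
# knob
m=roi((S>130)&(V<70),310,350,180,215);c=biggest(m); r=cv2.minAreaRect(c);print("knob",r,onz('top',*r[0],.156))
m=roi((S>100)&(V>70),365,450,160,260);c=biggest(m); r=cv2.minAreaRect(c);P=[onz('top',*p,.024)[:2] for p in cv2.boxPoints(r)];print("tray",r,P,np.mean(P,0),[np.linalg.norm(P[i]-P[i-1]) for i in range(4)])
m=roi(S<70,270,325,110,170);c=biggest(m);print("plates",onz('top',*cv2.minEnclosingCircle(c)[0],.019))
m=roi(S<70,395,465,245,320);c=biggest(m);q=cv2.minEnclosingCircle(c);print("dab",q,onz('top',*q[0],.06))
print(onz('top',338,136,.02),onz('top',412,137,.02))
v=cv2.resize(cv2.GaussianBlur(t,(1,1),0)[165:240,170:260],(800,600),interpolation=cv2.INTER_CUBIC);cv2.imwrite("pics/z1.png",v)
E
```

```text
tab [ 19  67 137]
tray [ 14 133 128]
cad [ 12 179  91]
knob [  7 161  57]
cam [120  93  11]
dab [ 96  11 116]
sh [22 84 67]
pin [ 16 128 129]
cam ((191.78936767578125, 208.05442810058594), (17.61333465576172, 32.06177520751953), 3.945185899734497) [array([0.4615, 0.4077]), array([0.5552, 0.4047]), array([0.5521, 0.3531]), array([0.4585, 0.3563])]
cad ((333.5550537109375, 197.31649780273438), (19.099449157714844, 19.099449157714844), 61.69924545288086) [array([0.557, 0.005]), array([ 0.5853, -0.0461]), array([ 0.534, -0.074]), array([ 0.506 , -0.0231])]
knob ((336.3000183105469, 197.59999084472656), (15.652474403381348, 14.310833930969238), 63.43495178222656) [ 0.5415 -0.0418  0.156 ]
tray ((406.0794372558594, 208.31109619140625), (62.007667541503906, 50.03955078125), 80.07376098632812) [array([ 0.6037, -0.1756]), array([ 0.6338, -0.338 ]), array([ 0.4338, -0.3708]), array([ 0.4044, -0.2103])] [ 0.5189 -0.2737] [np.float64(0.20226635818474006), np.float64(0.16514268373689056), np.float64(0.20265799240365628), np.float64(0.16317716453263068)]
plates [0.7443 0.087  0.019 ]
dab ((430.0, 282.5), 49.88246154785156) [ 0.2848 -0.3398  0.06  ]
[ 0.7572 -0.0494  0.02  ] [ 0.7562 -0.2957  0.02  ]
```

View pics/z1.png

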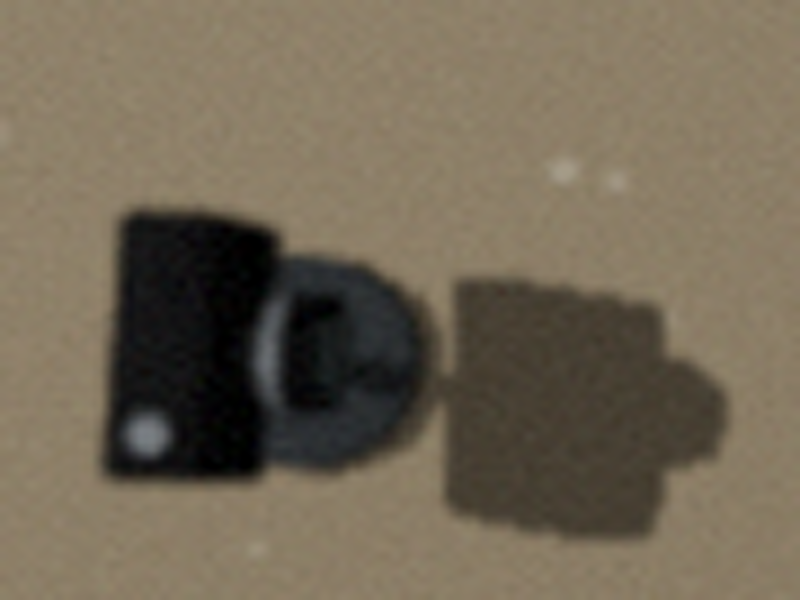

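Estimates so far:

| Thing | Estimate |
|---|---|
| Caddy | About (0.543, −0.037), front facing ≈119° |
| Camera glass | About (0.506, 0.34), looking along −y (x_lens yaw ≈ 88°) |
| Tray | Centre (0.519, −0.274), yaw ≈ 9°; 202 × 164 mm measured against 200 × 160 mm given |

All four views in one turn need joint 6 to start at its lower stop. So I'll first ratchet the caddy 90° clockwise on the slab and re-grip it. Now I'll hover above it and look.

```bash
python3 - <<'E'
from h import *
print("foot",onz('top',208.2,210.4,.005),"ring",onz('top',199.5,209.4,.145))
t0=get_time()
move_pose([0.52,-0.037,0.30],down(np.radians(119)))
T=wristT(); im=read_camera("wrist"); cv2.imwrite("pics/w1.png",im[:,:,::-1]); np.save("w1.npy",T)
print(get_time()-t0,get_joint_pos(),get_tcp_pos())
print(proj('wrist',[0.543,-.037,.156],T))
E
```

```text
foot [0.506 0.379 0.005] ring [0.5034 0.3618 0.145 ]
2.2833 [-0.0948  0.1832  1.7788 -0.0001  1.1797 -2.1705] [ 0.52   -0.0375  0.2999]
[309.3865 208.7443]
```

View pics/w1.png

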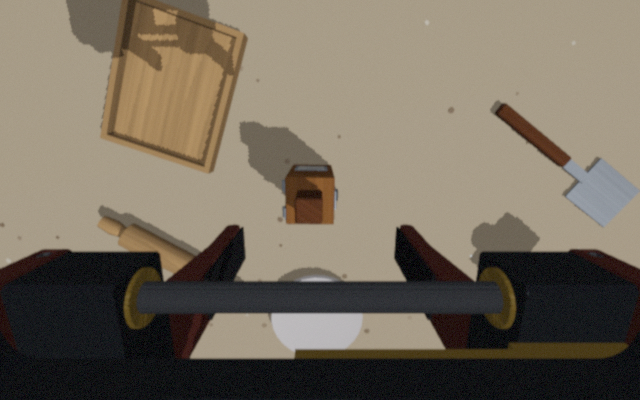

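The wrist view confirms it: clasp on the image-right face (337,195), hinges on the left (285,185/210), label plate on the top face (310,168). The caddy is almost square to the jaws. Next I'll measure the knob.

```bash
python3 - <<'E'
from h import *
t=cv2.imread("pics/w1.png");T=np.load("w1.npy");hsv=cv2.cvtColor(t,cv2.COLOR_BGR2HSV)
v=cv2.resize(t[155:235,270:350],(600,600),interpolation=cv2.INTER_CUBIC);cv2.imwrite("pics/z2.png",v)
for y in range(160,228,4): print(y,[tuple(hsv[y,x]) [2] for x in range(280,342,3)])
E
```

```text
160 [np.uint8(108), np.uint8(109), np.uint8(93), np.uint8(101), np.uint8(110), np.uint8(109), np.uint8(111), np.uint8(108), np.uint8(109), np.uint8(107), np.uint8(111), np.uint8(109), np.uint8(108), np.uint8(110), np.uint8(112), np.uint8(144), np.uint8(167), np.uint8(168), np.uint8(168), np.uint8(166), np.uint8(170)]
164 [np.uint8(109), np.uint8(110), np.uint8(105), np.uint8(109), np.uint8(105), np.uint8(89), np.uint8(88), np.uint8(88), np.uint8(90), np.uint8(88), np.uint8(94), np.uint8(91), np.uint8(92), np.uint8(94), np.uint8(97), np.uint8(94), np.uint8(118), np.uint8(160), np.uint8(171), np.uint8(166), np.uint8(168)]
168 [np.uint8(108), np.uint8(105), np.uint8(112), np.uint8(103), np.uint8(67), np.uint8(73), np.uint8(94), np.uint8(98), np.uint8(99), np.uint8(92), np.uint8(94), np.uint8(95), np.uint8(94), np.uint8(97), np.uint8(96), np.uint8(79), np.uint8(62), np.uint8(97), np.uint8(168), np.uint8(168), np.uint8(166)]
172 [np.uint8(112), np.uint8(111), np.uint8(106), np.uint8(64), np.uint8(61), np.uint8(58), np.uint8(60), np.uint8(56), np.uint8(56), np.uint8(53), np.uint8(54), np.u
[... 3467 characters left out ...]
nt8(134), np.uint8(130), np.uint8(147), np.uint8(170), np.uint8(169)]
220 [np.uint8(129), np.uint8(159), np.uint8(123), np.uint8(128), np.uint8(135), np.uint8(81), np.uint8(89), np.uint8(92), np.uint8(91), np.uint8(90), np.uint8(88), np.uint8(92), np.uint8(96), np.uint8(94), np.uint8(109), np.uint8(127), np.uint8(133), np.uint8(130), np.uint8(162), np.uint8(168), np.uint8(169)]
224 [np.uint8(168), np.uint8(168), np.uint8(159), np.uint8(147), np.uint8(153), np.uint8(152), np.uint8(146), np.uint8(144), np.uint8(144), np.uint8(144), np.uint8(139), np.uint8(136), np.uint8(137), np.uint8(139), np.uint8(149), np.uint8(148), np.uint8(149), np.uint8(150), np.uint8(166), np.uint8(170), np.uint8(169)]
```

View pics/z2.png

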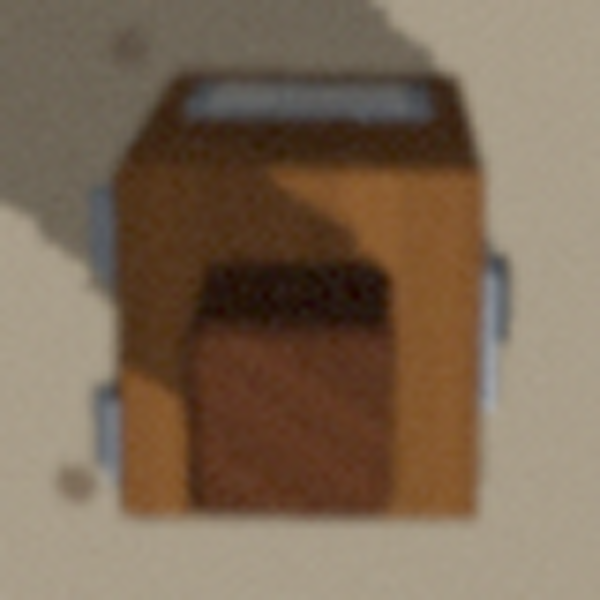

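```bash
python3 - <<'E'
from h import *
T=np.load("w1.npy")
f=lambda P,z:np.array([onz('wrist',270+(x-.5)/7.5,155+(y-.5)/7.5,z,T)[:2] for x,y in P])
for P,z in (([(190,325),(390,325),(390,512),(195,512)],.156),([(118,165),(480,168),(478,517),(122,517)],.112)):
    A=f(P,z);e=np.roll(A,-1,0)-A
    print(A.mean(0),np.linalg.norm(e,axis=1),np.degrees(np.arctan2(e[:,1],e[:,0])))
E
```

```text
[ 0.5454 -0.0365] [0.0282 0.0278 0.0281 0.0278] [ 118.9192   29.0398  -61.0799 -150.7647]
[ 0.5462 -0.0363] [0.0574 0.0584 0.0588 0.0589] [ 118.4371   29.2958  -61.0799 -152.0701]
```

```bash
python3 - <<'E'
from h import *
c=[0.5458,-0.0364]; t0=get_time()
print(inverse_kinematics(c+[.21],down(np.radians(119))))
move_pose(c+[0.21],down(np.radians(119)))
movel(c+[0.121],v=.12)
command_gripper(0.0); print("w",get_grip_width(),get_time()-t0,get_ft_force())
movel(c+[0.136],v=.08); print(get_ft_force(),get_grip_width())
im=read_camera("side"); cv2.imwrite("pics/s1.png",cv2.resize(im[150:250,230:390,::-1],(800,500)))
print(get_joint_pos(),get_time())
E
```

```text
[-0.0883  0.3253  1.8139 -0.      1.0024 -2.1653]
w 0.33967624404888414 2.2750000000000004 [ 0.4904 -0.6522 -0.5203]
[-0.2821  0.3877 -3.7931] 0.3404491088595124
[-0.0883  0.4287  1.8641  0.      0.8483 -2.1653] 5.1
```

View pics/s1.png

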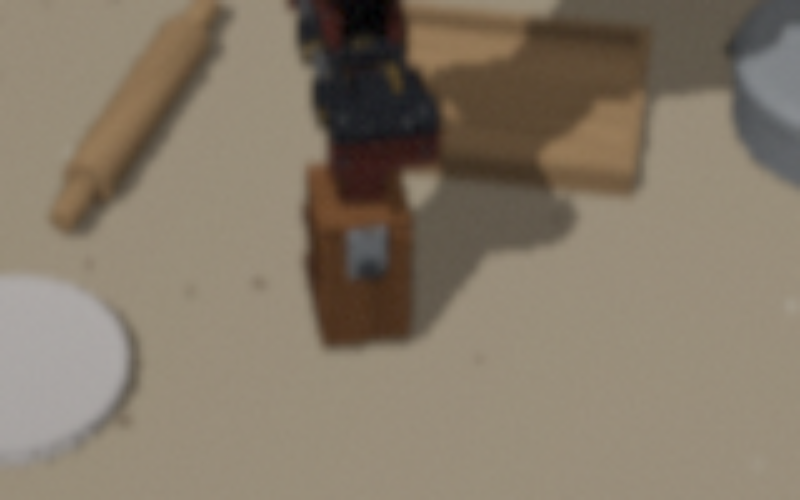

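The knob is held: opening is 30 mm and about 3 N is carried. Next is the ratchet turn, then the re-grip.

```bash
python3 - <<'E'
from h import *
c=[0.5458,-0.0364]
move_pose(c+[0.136],down(np.radians(29)))
print(movel(c+[0.1195],v=.05,until_force=4),get_tcp_pos(),get_ft_force())
command_gripper(1.0); wait(.2); print(get_grip_width())
im=read_camera("side"); cv2.imwrite("pics/s2.png",cv2.resize(im[150:250,230:390,::-1],(800,500)))
move_pose(c+[0.121],down(np.radians(119)))
print("ft",get_ft_force())
command_gripper(0.0); print(get_grip_width())
movel(c+[0.17],v=.12); print(get_ft_force(),get_grip_width(),get_joint_pos(),get_time())
im=read_camera("side"); cv2.imwrite("pics/s3.png",cv2.resize(im[150:250,230:390,::-1],(800,500)))
E
python3 -c "
import cv2,numpy as np
a=[cv2.resize(cv2.imread(f'pics/s{i}.png'),(800,300) if 0 else (480,300)) for i in(2,3)]
cv2.imwrite('pics/s23.png',np.vstack(a))"
```

```text
True [ 0.5458 -0.0366  0.1203] [-0.5825 -1.8862  1.2725]
0.9977868292139848
ft [-0.1227 -0.3136  0.9351]
0.34045759108842133
[ 0.2106 -1.0294 -3.8781] 0.33750208496737816 [-0.0883  0.3793  1.8443  0.      0.9183 -2.1653] 10.9833
```

View pics/s23.png

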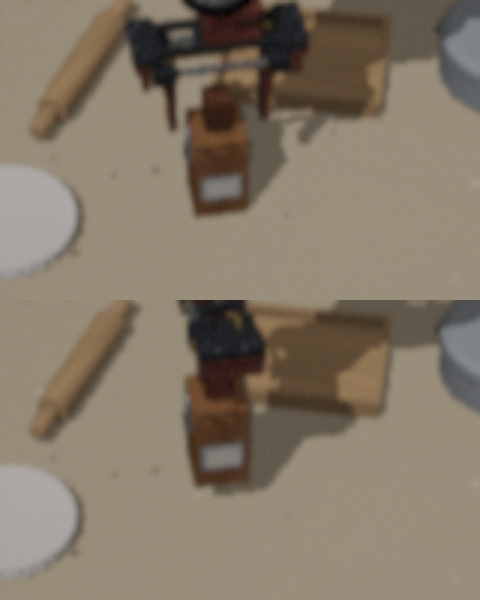

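The caddy was upright when set down, the label plate now faces +y, and it is held again. Next are the four views.

```bash
python3 - <<'E'
from h import *
D=np.radians
p1=[0.47,0.18,0.186]
best=None
for yaw in np.arange(178,150,-.5):
    q=inverse_kinematics(p1,down(D(yaw)))
    if q is not None and q[5]>-2.525: best=yaw;print(yaw,q);break
move_pose(p1,down(D(best))); wait(.2)
print(get_time(),get_tcp_pos(),get_ft_force(),get_joint_pos())
for n in("top","side"): cv2.imwrite(f"pics/v1{n}.png",read_camera(n)[:,:,::-1])
wait(1.0)
E
python3 -c "
import cv2,numpy as np
a=cv2.imread('pics/v1top.png')[150:250,170:330];b=cv2.imread('pics/v1side.png')[200:350,180:420]
cv2.imwrite('pics/v1.png',np.vstack([cv2.resize(a,(480,300)),cv2.resize(b,(480,300))]))"
```

```text
164.0 [ 0.3421  0.296   1.9254 -0.      0.9202 -2.5202]
12.15 [0.4706 0.1789 0.1858] [-0.5607 -0.2312 -3.7276] [ 0.3397  0.2965  1.9251 -0.0002  0.9201 -2.52  ]
```

View pics/v1.png

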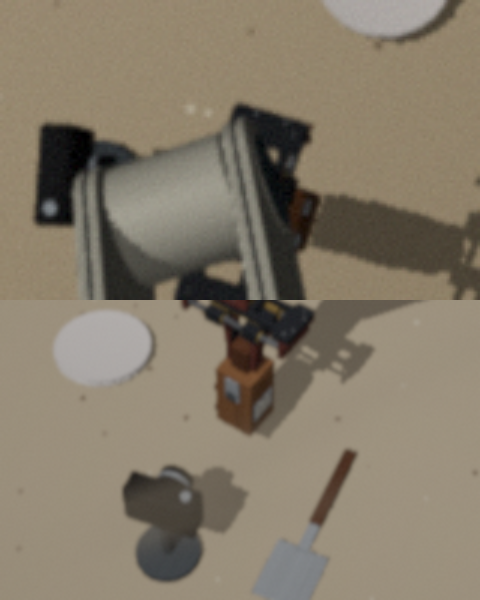

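The clasp side points at the lens, about 15 cm away. It is roughly 14° off the lens axis, limited by the joint 6 stop. The caddy stands to the side so that the face still points into the glass. Next are views 2 to 4.

```bash
python3 - <<'E'
from h import *
D=np.radians
p=[0.501,0.167,0.186]
for i,y in ((2,88.2),(3,-1.8),(4,-91.8)):
    move_pose(p,down(D(y))); wait(.2)
    cv2.imwrite(f"pics/v{i}.png",cv2.resize(read_camera("side")[200:350,180:420,::-1],(400,250)))
    wait(1.0)
    print(get_time(),get_tcp_pos(),get_ft_force(),get_joint_pos(),get_grip_width())
a=[cv2.imread(f"pics/v{i}.png") for i in(2,3,4)]
cv2.imwrite("pics/v234.png",np.vstack([np.hstack(a[:2]),np.hstack([a[2],a[2]*0])]))
E
```

```text
15.6667 [0.501 0.167 0.186] [ 0.0145  0.4752 -2.989 ] [ 0.2992  0.3307  1.8731  0.      0.9378 -1.2402] 0.3389688389086787
18.3167 [0.501 0.167 0.186] [-0.2728  1.1276 -3.4136] [ 0.2992  0.3308  1.873  -0.      0.9378  0.3307] 0.3396229166471363
20.9667 [0.501 0.167 0.186] [ 0.4791 -0.6043 -3.478 ] [ 0.2992  0.3307  1.8731 -0.      0.9378  1.9014] 0.33963409379953574
```

View pics/v234.png

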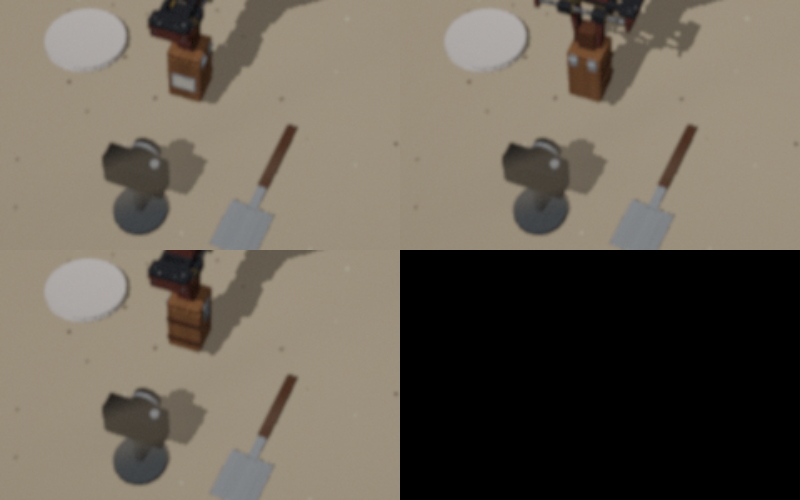

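The label, the hinges and the ribs each faced the lens in turn. Next I'll place the caddy in the tray.

```bash
python3 - <<'E'
from h import *
c=[0.519,-0.274]; y=np.radians(-80.7)
movel([0.501,0.12,0.22],v=.15)
move_pose(c+[0.22],down(y))
movel(c+[0.14],v=.12)
print(movel(c+[0.1265],v=.04,until_force=4),get_tcp_pos(),get_ft_force())
command_gripper(1.0); wait(.2); print(get_grip_width(),get_ft_force())
movel(c+[0.26],v=.12)
T=wristT(); cv2.imwrite("pics/e_w.png",read_camera("wrist")[:,:,::-1])
move_pose([0.42,-0.02,0.32],down(y))
for n in("top","side"): cv2.imwrite(f"pics/e_{n}.png",read_camera(n)[:,:,::-1])
print(get_time(),get_ft_force())
a=cv2.imread("pics/e_top.png")[110:330,180:470];b=cv2.imread("pics/e_side.png")[120:240,230:440]
cv2.imwrite("pics/e.png",np.vstack([cv2.resize(a,(400,300)),cv2.resize(b,(400,230))]))
E
```

```text
True [ 0.5197 -0.2743  0.1284] [1.1545 0.4951 2.366 ]
0.9979373089470178 [ 0.5375 -0.9866 -0.9822]
27.8083 [-0.671  -0.3644 -0.2399]
```

View pics/e.png

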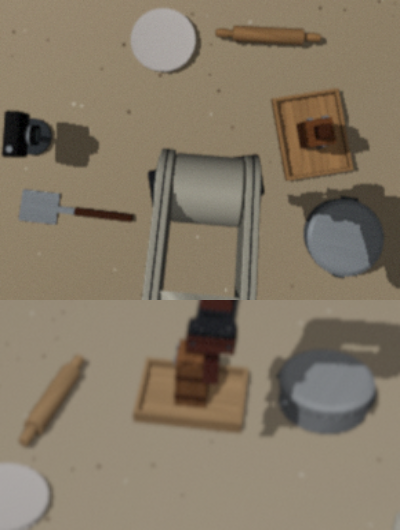

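View pics/e_w.png

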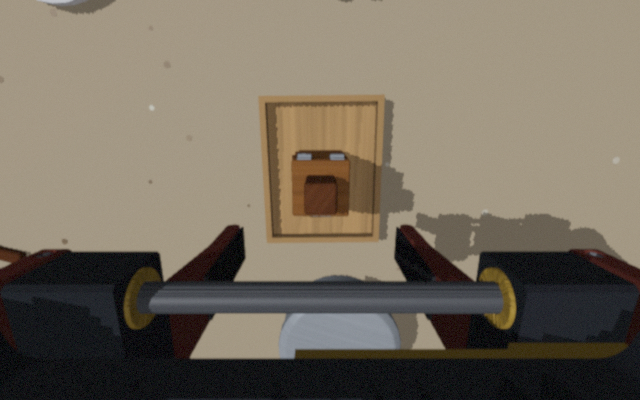

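The caddy stands upright in the middle of the tray (wrist image around (320,185)), the gripper is clear, and the other things have not moved. I'll hand in.

```bash
python3 -c "
from station import *
wait(.3);job_done();print(get_time())"
```

```text
the job is handed in; nothing more can be done
the job is handed in; nothing more can be done
```

The caddy's four sides were shown to the lens in the order you asked, and it now stands released in the tray. I handed the job in at about 28 s; no verdict is reported.

- **Extra step:** the last joint's range was too short to show all four sides from the caddy's starting angle. I first lifted the caddy slightly, turned it 90° clockwise, set it down and gripped it again.
- **Views:** I held the front, label, hinges and ribs for about 1.2 s each. The side pictures confirmed the right face each time.
- **First view not fully square:** the front was about 14° off the lens axis (the limit is 25°) and about 15 cm away, because the joint was at its stop. I moved the caddy 3 cm sideways so the face still pointed at the lens. The other three views were square to the camera angle I measured (good to a degree or two) and about 17 cm away.
- **Placing:** the fingers touched down at the expected height, and the wrist picture shows the caddy upright near the middle of the tray floor. The gripper was open and clear before I handed in.
- **Other things:** the plates, pin, turner, dabba and camera look unmoved in the last top and side pictures. I judged this by eye only and did not measure their positions again.

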